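# Snap a shelf-label clip onto the spice rail and run it up to the bay divider

## Task

Press the yellow label clip down onto the round rail, at least 6 cm short of the red divider on the divider's right-hand side as the robot sees it, until both its arms have snapped past the tube and the clip is fully home, plate upright. Then slide it along the rail until it bears against the divider, and let go, leaving it fully home and touching or almost touching the divider. Press firmly but do not force anything, and leave the blue clip and everything else where they are.

Things in the scene. Friction and masses are not known exactly. Their poses are not given: they have to be found in the camera images.
- label_clip: The loose YELLOW label clip, about 70 g. Origin: centre of its upright grip plate, 12 mm thick (its x), 34 mm long (its y), 46 mm high (its z, up), a blank white card on the -x face. Below the plate come a saddle and two sprung arms. It stands on its lips on the white cutting board. Grip the plate across its thickness. On the rail, its y axis runs along the rail, either way round.
- clip_mouth (a point): Middle of the clip's mouth, level with the undersides of its lips, 58.5 mm straight below the clip's origin. The two arms (at +x and -x, 30 mm long in y, 44 mm over the outsides) end in round lips 15.6 mm apart, so they must spread to pass the 25 mm tube: about 6 to 12 N of downward push, fading after the first 10 mm; from first touch to home is about 21 mm.
- clip_bore (a point): Point midway between the arms, 45.5 mm straight below the clip's origin: where the rail's axis runs when the clip is fully home. If not pushed right down, the clip can hang up by friction short of home.
- clip_saddle (a point): Centre of the saddle's underside, 33 mm straight below the clip's origin. The saddle is 40 mm (x) by 34 mm (y) by 10 mm; when home it sits hard on top of the tube. Once on, it takes about 1 to 7 N to slide. Over 50 N of clip on rail, or 40 N of clip on divider, counts as damage.
- label_clip_far (a joint): Outward swing of the yellow clip's +x arm, rad: 0 at rest, about 0.17 as the lip passes the tube's widest point, about 0.04 when the clip is fully home (the two differ if it is held a little off the rail's line). A spring closes it.
- label_clip_near (a joint): The same for the -x arm.
- rail: Fixed rail stand: two dark posts (16 mm along y, 125 mm high, 384 mm apart centre to centre, each on a foot) carry a level aluminium tube, 25 mm in diameter. Origin: on the bench midway between the posts; the tube's axis runs along y straight above it, z up. The tube is clamped by hand, its axis 76 to 116 mm above the bench: that height is not measured, find it by feel or by eye. +y is left as the robot looks.
- divider: Fixed red upright plate, the bay divider, through which the tube runs: 60 x 10 x 145 mm (x, y, z), y along the rail as the rail's. Origin: centre of its underside, on the bench. The clip goes on its -y side (the right as the robot looks at it); when the clip bears against it, the clip's origin is 22 mm from the plate's middle, along the rail.
- board: Fixed white cutting board, 150 x 270 x 12 mm (x, y, z), on the bench. Origin: centre of its underside.
- blue_clip: A second clip, the same but BLUE, standing on the same board (the two may stand either way round). Origin as the yellow one's. To be left alone.
- jar_paprika: Loose jar with a red cap, 76 mm in diameter, 130 mm high, beyond the rail. Leave alone. Origin: centre of its underside.
- jar_herbs: Another loose jar like it. Leave alone. Origin: centre of its underside.
- mustard: Loose yellow bottle, 72 mm in diameter, 150 mm high, beyond the rail. Leave alone. Origin: centre of its underside.
- pan: Loose steel cup, 90 mm in diameter, 60 mm high, to the left. Leave alone. Origin: centre of its underside.
- spoon: Loose spoon, 220 mm long, to the right. Leave alone. Origin: underside, near the middle.
- brush: Loose brush, 200 mm long, to the right. Leave alone. Origin: underside, near the middle.
There are look-alikes about, which are no part of the job. Leave any green look-alike of the label_clip alone. Of the things that look like the divider, the smallest one is meant.

How it is judged:
By the outcome, as a careful person would: the job done as asked, in the order asked, and still so for the second after the job is handed in, with the robot touching nothing.
It also fails if it takes over 56 s, if anything falls off the work surface, if the arm or the gripper's body presses on something with over 40 N, if the wrist force passes 120 N, or if a joint passes its speed limit or range.

## Robot

A 6-joint arm with a two-finger parallel gripper is mounted at the origin on the work surface. World frame = base frame: x ahead of the robot, y to its left, z up, the work surface at z = 0. Lengths are in m, angles in rad, forces in N, time in s.
With the tool pointing down it reaches from about 0.35 to 0.775 m from the base axis. Payload 7.3 kg.
Tool frame: the origin (TCP) lies between the finger pads; the fingertips stand 25 mm ahead of it and the grasp point (between the pads) lies 6 mm ahead of it; y points along the fingers, z is the direction in which the jaws open and shut, and the axes are right-handed (so a half turn about y gives the same grasp; the last joint's range is limited). The gripper opens to 92 mm and grips with 3 to 60 N. Pads are 19 mm wide; open, the fingers measure 130 mm over their backs; the gripper's body (75 mm by 190 mm) begins 47 mm behind the grasp point.
Start: joints at [-1.392, 0.342, 1.524, -0, 1.275, -0.146], TCP at [0.168, -0.498, 0.252] pointing down, gripper open.
Joint ranges: [-2.53, 2.53], [-0.77, 2.02], [0.04, 2.7], [-1, 4.14], [0.28, 2.66], [-3.11, 3.11]. Speed limits (rad/s): [2.57, 2.57, 3.14, 3.14, 3.14, 3.14].

## Interface

Orientations are given as [roll, pitch, yaw] about the fixed x, y, z axes, in that order (R = Rz(yaw) Ry(pitch) Rx(roll)).
In Python, from cell import sensors, read_camera, hand_in gives the robot as it stands. The module is installed in compiled form; this text tells all that it offers.
- The arm moves only by the tool send_rows, never from a script. Its argument "motion" is a list that holds one entry, the list of rows, each a list of 4 numbers: the shift along the tool's x, y, z in m, then the turn about the tool's y in degrees. In form: [[[tx, ty, tz, twist], ...]]. A call has 1 to 8 rows; each row is the pose to reach, as a shift and turn from the pose measured when the call began, along the tool's axes at that moment; what a row does not reach only later rows make up. A row lasts 1/10 s, in which the tool goes at most 50 mm and 8.59 degrees, less where a joint would pass 70% of its speed; a pose out of reach is approached as far as the arm can. A call with a gripper value outside its range is refused whole. "gripper" is the opening, from 0 (shut) to 1 (fully open), set as the call begins (left out, the last holds). The fingers move at their own pace and stop on an object; "grip_force" is the grip in N (left out, the last holds). Time passes only in rows, so rows that repeat a pose let the fingers close. It gives the time, the measured TCP pose, the force and the opening at its end, in the units of the state.
- sensors.observe(): the state, without advancing time (a new reading comes with each control period).
- read_camera(name): name is "scene" or "top" or "wrist"; returns a dict with "frame" (400x640x3 uint8, red, green, blue), "fx", "fy", "cx", "cy" (pixels), "distortion" ([k1, k2, p1, p2, k3] as OpenCV has them; the pictures are not rectified), "extrinsics" (4x4, takes a point from world to camera coordinates). Camera axes: x right, y up, looking along -z (the intrinsics and any distortion apply to the point x, -y, -z); pixel columns grow to the right and rows downward; lengths in m; the calibration is good to about 2 mm. A picture is of the moment at which its call begins. There is no depth.
- hand_in(): hands the job in, once; it reports no verdict.
The state is a dict: "time": time; "qpos": joint angles; "qvel": joint speeds; "joint_efforts": joint torques, N m; "tool_pos": TCP position; "tool_rot": TCP orientation; "contact_force": force on the tool from outside, world axes, zero at the start; "torque": the same for the moment, N m; "opening": finger opening in m.
Only numpy, scipy, OpenCV 4.12 (cv2) and the standard library are available. Lean on these libraries where they do the work, as an engineer would, in place of code of your own. Each camera call takes 0.05 s, during which the arm holds its last target.

## Working session

There is one attempt and no reset: what is moved stays moved. The work goes in short steps, Python scripts to look and compute and a tool call to move; the robot and the scene stay as the last step left them, time stands still between calls to the robot, and variables do not carry over. Pictures are saved under pics/ and viewed, and the job is handed in when it is done.

Besides the shell and the picture viewer there is one more tool, called after ">>>" by a JSON object that holds its "fn" and its "kwargs". send_rows: Moves the arm, as the interface text tells. Its arguments: {"type":"object","properties":{"motion":{"type":"array"},"gripper":{"type":"number"},"grip_force":{"type":"number"}},"required":["motion"]}

```bash
mkdir -p pics
cat > h.py <<'E'
import numpy as np, cv2
from cell import sensors, read_camera, hand_in
from scipy.spatial.transform import Rotation as R
def snap(n,fn):
    c=read_camera(n); cv2.imwrite('pics/'+fn,cv2.cvtColor(c['frame'],cv2.COLOR_RGB2BGR)); 
    import pickle; pickle.dump(c,open('pics/'+fn+'.pkl','wb')); return c
def load(fn):
    import pickle; return pickle.load(open('pics/'+fn+'.pkl','rb'))
def K(c): return np.array([[c['fx'],0,c['cx']],[0,c['fy'],c['cy']],[0,0,1.]])
def ray(c,uv):
    p=cv2.undistortPoints(np.array([[uv]],float),K(c),np.array(c['distortion'],float)).ravel()
    E=np.array(c['extrinsics']); d=E[:3,:3].T@np.array([p[0],-p[1],-1.]); o=-E[:3,:3].T@E[:3,3]
    return o,d/np.linalg.norm(d)
def onz(c,uv,z):
    o,d=ray(c,uv); return o+d*(z-o[2])/d[2]
def tri(c1,u1,c2,u2):
    o1,d1=ray(c1,u1);o2,d2=ray(c2,u2)
    A=np.stack([d1,-d2],1); t=np.linalg.lstsq(A,o2-o1,rcond=None)[0]
    a=o1+t[0]*d1;b=o2+t[1]*d2; return (a+b)/2,np.linalg.norm(a-b)
def proj(c,P):
    E=np.array(c['extrinsics']); q=E[:3,:3]@np.array(P)+E[:3,3]
    q=np.array([q[0],-q[1],-q[2]])
    return cv2.projectPoints(q.reshape(1,1,3),np.zeros(3),np.zeros(3),K(c),np.array(c['distortion'],float))[0].ravel()
E
python3 - <<'E'
from h import *
for n in ('scene','top','wrist'):
    c=snap(n,n+'0.png'); print(n,c['fx'],c['fy'],c['distortion']); E=np.array(c['extrinsics']); print((-E[:3,:3].T@E[:3,3]).round(3), E[:3,:3].round(2).tolist())
s=sensors.observe(); print({k:np.round(v,3).tolist() for k,v in s.items()})
E
```

```text
scene 445.86703634426595 445.86703634426595 [-0.1244548  0.         0.         0.         0.       ]
[ 1.089 -0.293  0.933] [[0.48, 0.88, 0.02], [-0.75, 0.4, 0.53], [0.46, -0.27, 0.85]]
top 457.63840813720867 457.63840813720867 [-0.07414323  0.          0.          0.          0.        ]
[ 0.509 -0.033  1.39 ] [[-0.01, -1.0, -0.0], [1.0, -0.01, 0.08], [-0.08, -0.0, 1.0]]
wrist 298.71263571977937 298.71263571977937 [-0.04529812  0.          0.          0.          0.        ]
[ 0.246 -0.47   0.385] [[0.32, -0.95, -0.0], [0.9, 0.3, -0.3], [0.29, 0.1, 0.95]]
{'time': 0.15, 'qpos': [-1.392, 0.343, 1.525, 0.0, 1.275, -0.146], 'qvel': [-0.001, -0.003, -0.003, 0.002, -0.0, 0.001], 'joint_efforts': [0.002, -43.147, -24.435, 0.072, 0.054, -0.0], 'tool_pos': [0.168, -0.497, 0.251], 'tool_rot': [-1.572, 0.0, -2.817], 'contact_force': [-0.135, 0.468, 0.353], 'torque': [-0.007, 0.029, -0.008], 'opening': 0.092}
```

View pics/scene0.png

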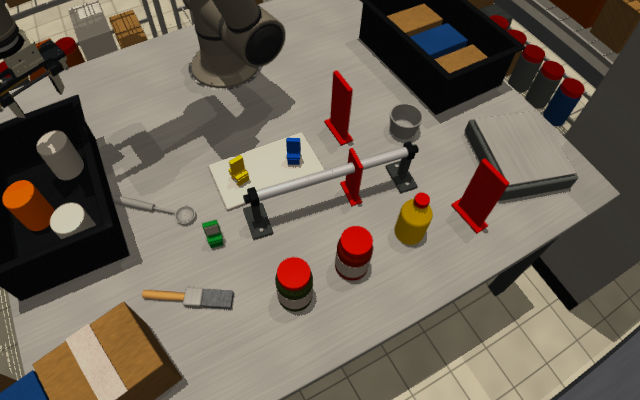

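View pics/top0.png

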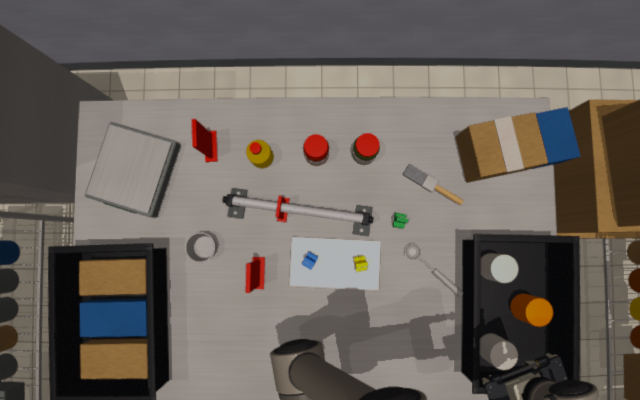

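View pics/wrist0.png

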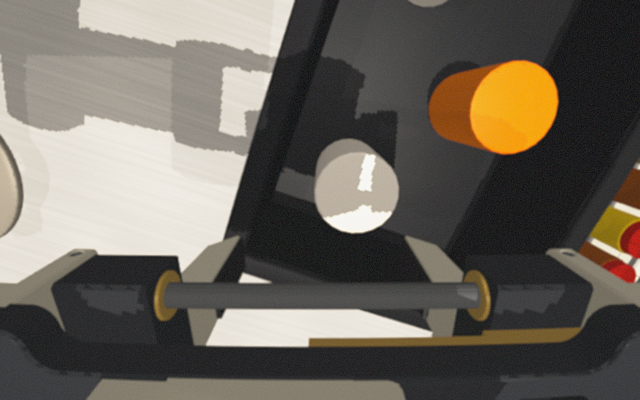

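The red plates in the top view are at (283,208), (205,140) and (255,273). The one at (283,208), scene (352,178), is the smallest and the only one the tube runs through, so that is the divider. The yellow clip is at top (361,264), scene (238,169). I'll confirm both in an enlarged crop.

Run:
```python
from h import *
t=load('top0.png')['frame'];s=load('scene0.png')['frame']
a=cv2.resize(t[190:300,215:415],None,fx=4,fy=4,interpolation=cv2.INTER_NEAREST)[:, :800]
cv2.imwrite('pics/ct.png',a[:,:,::-1])
b=cv2.resize(s[120:250,200:430],(800,452),interpolation=cv2.INTER_NEAREST)
cv2.imwrite('pics/cs.png',b[:,:,::-1])
```

```text
(no output)
```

View pics/ct.png

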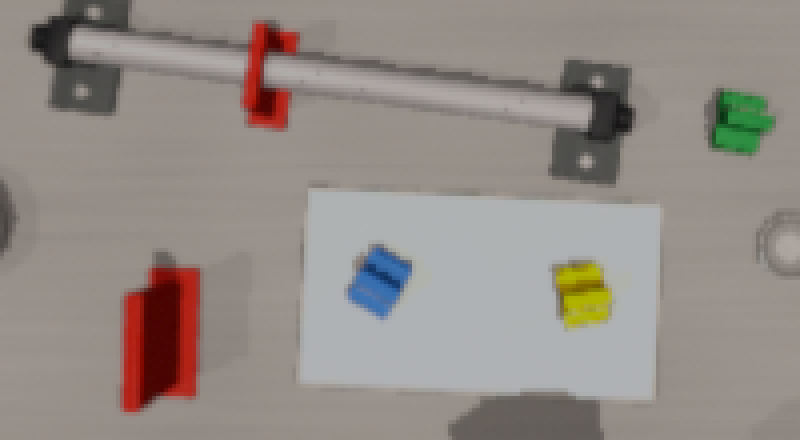

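View pics/cs.png

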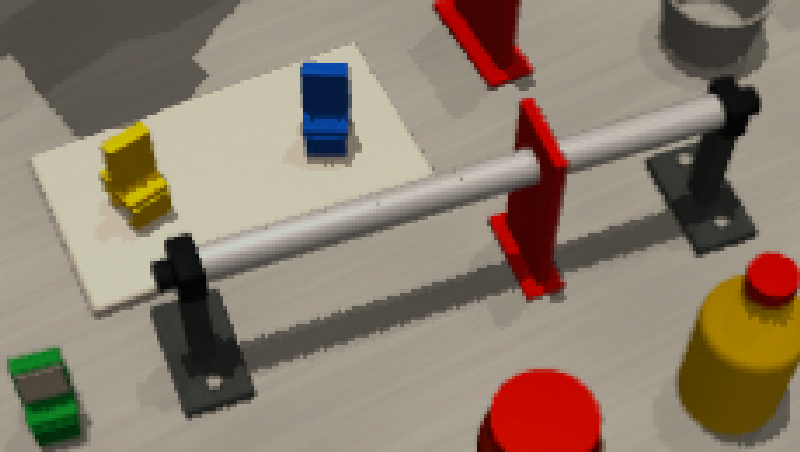

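The crops confirm the target: the yellow clip on the board, and the smallest red plate with the tube through it. Next I measure the rail, divider and clip.

Run:
```python
from h import *
t=load('top0.png');s=load('scene0.png')
def dump(c,box,f):
    x0,y0,x1,y1=box;fr=c['frame'];hsv=cv2.cvtColor(fr,cv2.COLOR_RGB2HSV)
    return hsv
# tube profile: sample vertical columns
def center(c,cols,guess,half):
    out=[]
    g=cv2.cvtColor(c['frame'],cv2.COLOR_RGB2GRAY).astype(float)
    for u in cols:
        v0=guess(u); vs=np.arange(int(v0-half),int(v0+half)+1); p=g[vs,u]
        out.append((u,vs[0],p.astype(int).tolist()))
    return out
for r in center(t,[240+0,262,300,320,340,352],lambda u:201+(u-240)*(217-201)/(360-240),13): print(r)
print('scene')
for r in center(s,[270,290,310,330,370,385],lambda u:193+(u-270)*(157-193)/(395-270),14): print(r)
for n,c in(('t',t),('s',s)):
    h=cv2.cvtColor(c['frame'],cv2.COLOR_RGB2HSV)
    for nm,lo,hi in(('y',(20,150,80),(35,255,255)),('b',(100,150,60),(125,255,255))):
        m=cv2.inRange(h,lo,hi)
        k,l,st,ce=cv2.connectedComponentsWithStats(m)
        print(n,nm,[(st[i].tolist(),ce[i].round(1).tolist()) for i in range(1,k) if st[i,4]>40])
```

```text
(240, np.int64(188), [131, 80, 73, 80, 96, 99, 84, 68, 55, 91, 137, 158, 170, 172, 163, 146, 137, 114, 80, 77, 77, 77, 78, 78, 78, 78, 78])
(262, np.int64(190), [143, 144, 144, 144, 143, 141, 139, 134, 124, 95, 101, 136, 155, 167, 172, 167, 155, 140, 126, 128, 143, 145, 144, 144, 143, 144, 146])
(300, np.int64(196), [146, 145, 144, 145, 144, 145, 143, 135, 120, 101, 130, 148, 161, 170, 169, 160, 146, 131, 124, 142, 145, 146, 145, 145, 145, 145, 145])
(320, np.int64(198), [146, 145, 145, 145, 146, 148, 146, 143, 127, 93, 96, 129, 149, 161, 168, 167, 157, 142, 128, 127, 144, 146, 147, 146, 146, 146, 145])
(340, np.int64(201), [145, 145, 146, 147, 147, 145, 143, 138, 129, 97, 108, 136, 154, 164, 169, 168, 157, 142, 130, 138, 145, 146, 146, 145, 146, 146, 145])
(352, np.int64(202), [144, 146, 146, 145, 144, 146, 146, 144, 136, 127, 101, 122, 145, 158, 166, 170, 168, 156, 139, 129, 141, 142, 140, 139, 138, 138, 138])
scene
(270, np.int64(179), [196, 195, 196, 196, 196, 196, 191, 170, 177, 195, 203, 195, 180, 158, 138, 117, 98, 77, 89, 154, 156, 154, 151, 150, 153, 153, 154, 153, 153])
(29
[... 612 characters left out ...]
 153, 153, 153, 153, 154, 157, 154, 152, 151])
(385, np.int64(145), [151, 152, 154, 156, 156, 153, 151, 144, 171, 177, 187, 184, 179, 158, 140, 123, 95, 74, 117, 155, 133, 95, 120, 120, 154, 157, 152, 155, 157])
t y [([246, 140, 27, 28, 436], [260.7, 155.1]), ([354, 256, 14, 15, 157], [360.4, 263.1]), ([630, 297, 10, 24, 185], [635.2, 308.3])]
t b [([537, 108, 43, 56, 1611], [558.0, 135.1]), ([305, 253, 12, 12, 95], [310.6, 258.3]), ([79, 301, 68, 36, 2349], [112.9, 318.7])]
s y [([229, 155, 20, 31, 383], [238.2, 170.0]), ([395, 199, 38, 46, 1152], [412.3, 222.9])]
s b [([410, 23, 57, 32, 987], [438.2, 38.5]), ([286, 138, 14, 26, 330], [293.0, 150.2]), ([0, 371, 47, 29, 806], [24.0, 389.4])]
```

Run:
```python
from h import *
t=load('top0.png');s=load('scene0.png'); print(t['cx'],t['cy'])
tp=[(262,203.9),(300,209.2),(320,211.7),(340,214.6),(352,216.2)]
sp=[(270,191.5),(290,185.5),(310,179.5),(330,173.5),(370,161.8),(385,157.6)]
def plane(c,ps):
    D=[];
    for p in ps: o,d=ray(c,p);D.append(d)
    n=np.linalg.svd(np.array(D))[2][-1]; return n,n@o
# constrain axis level: search for z of the line: from top at height z vs scene at height z
for z in (.076,.086,.096,.106,.116):
    a=np.array([onz(t,p,z)[:2] for p in tp]); b=np.array([onz(s,p,z)[:2] for p in sp])
    la=np.polyfit(a[:,1],a[:,0],1); lb=np.polyfit(b[:,1],b[:,0],1)
    print(z,la.round(4),lb.round(4),'x at y=0,-.1:',np.polyval(la,-.05).round(4),np.polyval(lb,-.05).round(4))
n1,d1=plane(t,tp);n2,d2=plane(s,sp); u=np.cross(n1,n2);u/=np.linalg.norm(u);u*=np.sign(u[1]);
p=np.linalg.solve(np.stack([n1,n2,[0,1,0]]),[d1,d2,-.05]);print('axis',p.round(4),u.round(4),'deg from y',np.degrees(np.arctan2(-u[0],u[1])))
# posts top z=.125
for nm,uv in(('postL',(231,201)),('postR',(367,218))): print(nm,onz(t,uv,.125).round(4))
# yellow / blue crop hsv masks
for (x0,y0,x1,y1),c,n in(((350,252,374,276),t,'t'),((226,152,254,190),s,'s')):
    b=cv2.resize(c['frame'][y0:y1,x0:x1],None,fx=16,fy=16,interpolation=cv2.INTER_NEAREST); cv2.imwrite(f'pics/y{n}.png',b[:,:,::-1])
    r=c['frame'][190:225,265:300] if n=='t' else c['frame'][140:210,330:370]
    b=cv2.resize(r,None,fx=9,fy=9,interpolation=cv2.INTER_NEAREST); cv2.imwrite(f'pics/d{n}.png',b[:,:,::-1])
a=[cv2.imread(f'pics/{k}.png') for k in('yt','ys','dt')]
H=max(i.shape[0] for i in a); a=[cv2.copyMakeBorder(i,0,H-i.shape[0],0,4,cv2.BORDER_CONSTANT) for i in a]
im=np.hstack(a); print(im.shape); cv2.imwrite('pics/yy.png',cv2.resize(im,None,fx=.68,fy=.68) )
```

```text
324.63321986261525 200.28113995566375
0.076 [0.1424 0.589 ] [0.1482 0.565 ] x at y=0,-.1: 0.5818 0.5576
0.086 [0.1424 0.5884] [0.1482 0.5716] x at y=0,-.1: 0.5813 0.5642
0.096 [0.1424 0.5878] [0.1482 0.5783] x at y=0,-.1: 0.5807 0.5709
0.106 [0.1424 0.5873] [0.1482 0.5849] x at y=0,-.1: 0.5801 0.5775
0.116 [0.1424 0.5867] [0.1482 0.5915] x at y=0,-.1: 0.5796 0.5841
axis [ 0.5799 -0.05    0.1097] [ 0.1414  0.9899 -0.0078] deg from y -8.130566869232926
postL [0.6149 0.2282 0.125 ]
postR [ 0.5655 -0.1493  0.125 ]
(608, 1159, 3)
```

View pics/yy.png

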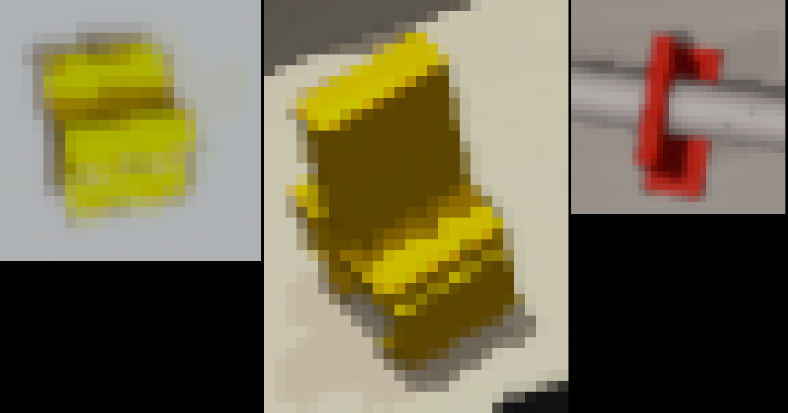

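Run:
```python
from h import *
t=load('top0.png');s=load('scene0.png')
q=[(228.9,162.3),(241.2,155.2),(243.0,157.7),(230.7,163.9)]
P=np.array([onz(s,(u-.5,v-.5),.0935) for u,v in q]); print(P.round(4)); print(P.mean(0).round(4), 'len',np.linalg.norm(P[1]-P[0]),np.linalg.norm(P[2]-P[3]),'thick',np.linalg.norm(P[1]-P[2]))
d=(P[1]-P[0]+P[2]-P[3]); print('yaw of y axis',np.degrees(np.arctan2(-d[0],d[1])))
c=P.mean(0); print('proj in top of that',proj(t,c), 'saddle top center',proj(t,[c[0],c[1],.0475]))
# divider top z .145 in top: top strip centre
for uv in((281.5,201),(279,214),(280,208)): print('div',onz(t,uv,.145).round(4))
print('blue', onz(t,(310,262),.0935).round(3))
o=sensors.observe(); print(o['tool_pos'],o['tool_rot']); Rm=R.from_euler('xyz',o['tool_rot']).as_matrix(); print(Rm.round(3))
```

```text
[[ 0.4391 -0.153   0.0935]
 [ 0.4335 -0.1188  0.0935]
 [ 0.4425 -0.1181  0.0935]
 [ 0.4455 -0.1511  0.0935]]
[ 0.4402 -0.1352  0.0935] len 0.034655027152012796 0.03317305552611574 thick 0.009007299208330535
yaw of y axis 7.36669069242197
proj in top of that [361.5478919  263.03800713] saddle top center [360.28979741 262.20361831]
div [0.6125 0.0855 0.145 ]
div [0.577  0.0922 0.145 ]
div [0.5933 0.0895 0.145 ]
blue [0.444 0.01  0.093]
[ 0.16752736 -0.4972758   0.2512272 ] [-1.57191071e+00  1.78996324e-04 -2.81678199e+00]
[[-0.948 -0.     0.319]
 [-0.319  0.001 -0.948]
 [-0.    -1.    -0.001]]
```

>>> {"fn": "send_rows", "kwargs": {"motion": [[[-0.042, 0, -0.028, -8.5], [-0.083, 0, -0.057, -17], [-0.124, 0, -0.085, -25.5], [-0.166, 0, -0.114, -34], [-0.207, 0, -0.142, -42.5], [-0.248, 0, -0.171, -51], [-0.29, 0, -0.199, -59.5], [-0.331, 0, -0.228, -68]]], "gripper": 1}}

```text
time: 0.95
tool_pos: [0.408, -0.1755, 0.2516]
tool_rot: [-1.571, 0.001, -1.624]
contact_force: [1.0, -1.3, 0.8]
opening: 0.0915
```

```bash
cat >> h.py <<'E'
def goto(p,jawaz=None,tilt=False):
    """print tool-frame shift to world TCP p, twist to jaw azimuth"""
    o=sensors.observe(); Rm=R.from_euler('xyz',o['tool_rot']).as_matrix()
    d=Rm.T@(np.array(p)-o['tool_pos']); az=np.degrees(np.arctan2(Rm[1,2],Rm[0,2]))
    print('t',round(o['time'],2),'pos',o['tool_pos'].round(4) if hasattr(o['tool_pos'],'round') else o['tool_pos'],'az',round(az,2),'F',np.round(o['contact_force'],1),'open',round(float(o['opening']),4),'down',Rm[:,1].round(3))
    print('shift',d.round(4),'twist',None if jawaz is None else round(-(jawaz-az),2))
E
python3 - <<'E'
from h import *
goto([.44,-.137,.25],7.4)
E
```

```text
t 0.95 pos [ 0.408  -0.1755  0.2516] az -3.05 F [ 1.  -1.3  0.8] open 0.0915 down [ 0.     0.001 -1.   ]
shift [-0.0401  0.0016  0.0299] twist -10.45
```

>>> {"fn": "send_rows", "kwargs": {"motion": [[[-0.03, 0, 0.02, -6], [-0.04, 0, 0.03, -10.5], [-0.04, 0, 0.03, -10.5], [-0.04, 0, 0.03, -10.5]]]}}

```text
time: 1.35
tool_pos: [0.4398, -0.1372, 0.2513]
tool_rot: [-1.572, 0.001, -1.442]
contact_force: [0.2, 0.1, 0.0]
opening: 0.0915
```

Run:
```python
from h import *
goto([.44,-.137,.25],7.4)
c=snap('wrist','w1.png')
```

```text
t 1.35 pos [ 0.4398 -0.1372  0.2513] az 7.38 F [0.2 0.1 0. ] open 0.0915 down [-0.001  0.001 -1.   ]
shift [-0.0001  0.0013  0.0002] twist -0.02
```

View pics/w1.png

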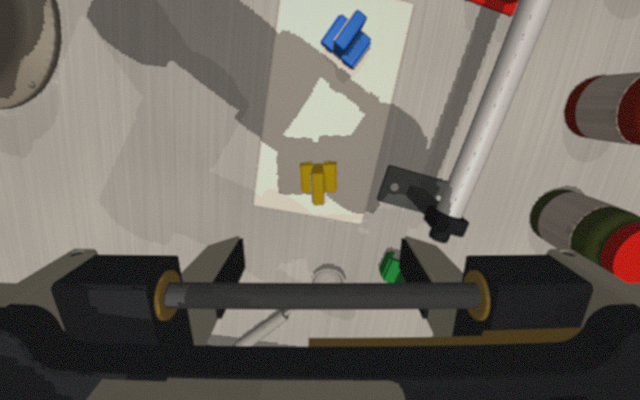

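Run:
```python
from h import *
c=load('w1.png'); b=cv2.resize(c['frame'][150:215,285:350],None,fx=9,fy=9,interpolation=cv2.INTER_CUBIC); cv2.imwrite('pics/w1c.png',b[:,:,::-1])
```

```text
(no output)
```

View pics/w1c.png

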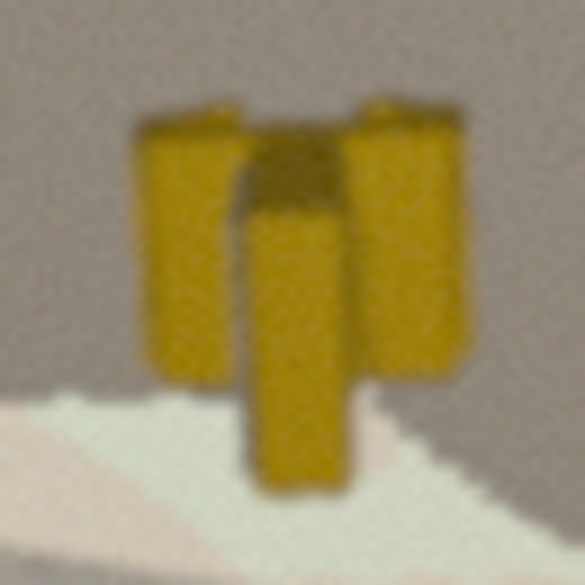

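Run:
```python
from h import *
c=load('w1.png')
q=np.array([(248,210),(343,208),(350,488),(253,490)])/9-.45+[285,150]
P=np.array([onz(c,x,.0935) for x in q]);print(P.round(4),P.mean(0).round(4))
print('len',np.linalg.norm(P[3]-P[0]),np.linalg.norm(P[2]-P[1]),'th',np.linalg.norm(P[1]-P[0]),np.linalg.norm(P[2]-P[3]))
d=P[0]+P[1]-P[2]-P[3];print('yaw',np.degrees(np.arctan2(-d[0],d[1])))
# saddle ends lines front corners z=.0475
S=np.array([onz(c,np.array(x)/9-.45+[285,150],.0475) for x in((137,135),(462,130),(470,370),(147,378))]);print(S.round(4),S.mean(0).round(4))
m=(P.mean(0)); goto([m[0],m[1],.079],None)
# rail axis points in wrist image for later check
```

```text
[[ 0.4276 -0.119   0.0935]
 [ 0.438  -0.1175  0.0935]
 [ 0.443  -0.1497  0.0935]
 [ 0.4321 -0.1513  0.0935]] [ 0.4352 -0.1344  0.0935]
len 0.03260047299400779 0.032593076363799836 th 0.01050115595316548 0.011075010272738252
yaw 8.327266231154425
[[ 0.4123 -0.1214  0.0475]
 [ 0.4531 -0.1155  0.0475]
 [ 0.4586 -0.1467  0.0475]
 [ 0.417  -0.1532  0.0475]] [ 0.4352 -0.1342  0.0475]
t 1.4 pos [ 0.4396 -0.1376  0.2514] az 7.33 F [-0.3 -0.7  0.3] open 0.092 down [-0.001  0.001 -1.   ]
shift [-0.0036  0.1724 -0.0039] twist None
```

>>> {"fn": "send_rows", "kwargs": {"motion": [[[-0.0036, 0.04, -0.0039, -1], [-0.0036, 0.08, -0.0039, -1], [-0.0036, 0.115, -0.0039, -1], [-0.0036, 0.145, -0.0039, -1], [-0.0036, 0.165, -0.0039, -1], [-0.0036, 0.172, -0.0039, -1], [-0.0036, 0.172, -0.0039, -1]]]}}

```text
time: 2.1
tool_pos: [0.4344, -0.135, 0.079]
tool_rot: [-1.573, 0.002, -1.428]
contact_force: [0.2, -0.3, 0.1]
opening: 0.092
```

>>> {"fn": "send_rows", "kwargs": {"motion": [[[0, 0, 0, 0], [0, 0, 0, 0], [0, 0, 0, 0], [0, 0, 0, 0], [0, 0, 0, 0], [0, 0, 0, 0], [0, 0, 0, 0], [0, 0, 0, 0]]], "gripper": 0, "grip_force": 45}}

```text
time: 2.9
tool_pos: [0.4344, -0.135, 0.079]
tool_rot: [-1.573, 0.002, -1.428]
contact_force: [0.8, 0.6, 0.2]
opening: 0.0323
```

Run:
```python
from h import *
goto([.4352,-.1343,.079],8.3)
c=snap('wrist','w2.png')
```

```text
t 2.9 pos [ 0.4344 -0.135   0.079 ] az 8.2 F [0.8 0.6 0.2] open 0.0323 down [-0.002  0.002 -1.   ]
shift [-0.0005 -0.      0.0009] twist -0.1
```

View pics/w2.png

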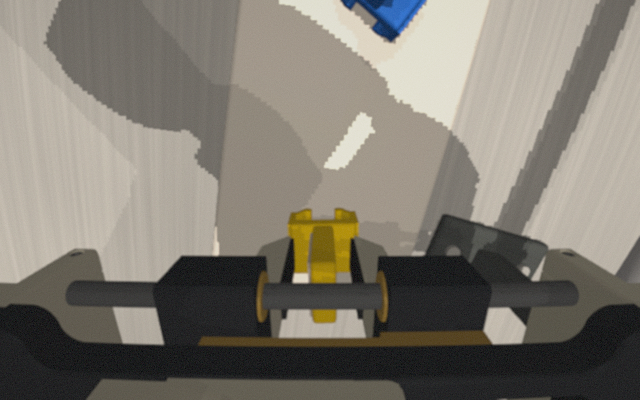

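The fingers straddle the plate (322,270) evenly and are still closing, with the opening at 32 mm. I'll keep closing.

>>> {"fn": "send_rows", "kwargs": {"motion": [[[0, 0, 0, 0], [0, 0, 0, 0], [0, 0, 0, 0], [0, 0, 0, 0], [0, 0, 0, 0]]]}}

```text
time: 3.45
tool_pos: [0.4344, -0.135, 0.0789]
tool_rot: [-1.573, 0.002, -1.428]
contact_force: [0.2, -0.9, -0.4]
opening: 0.0115
```

Run:
```python
from h import *
goto([.4352,-.1343,.25],8.3)
```

```text
t 3.45 pos [ 0.4344 -0.135   0.0789] az 8.2 F [ 0.2 -0.9 -0.4] open 0.0115 down [-0.002  0.002 -1.   ]
shift [-0.0009 -0.1711  0.0005] twist -0.1
```

>>> {"fn": "send_rows", "kwargs": {"motion": [[[0, -0.02, 0, 0], [0, -0.06, 0, 0], [0, -0.1, 0, 0], [0, -0.14, 0, 0], [-0.015, -0.148, 0.027, 3], [-0.035, -0.148, 0.065, 7], [-0.055, -0.148, 0.1, 11], [-0.075, -0.148, 0.135, 14]]]}}

```text
time: 4.25
tool_pos: [0.5586, -0.0407, 0.2269]
tool_rot: [-1.573, 0.001, -1.675]
contact_force: [-0.1, -0.6, -0.4]
opening: 0.0118
```

Run:
```python
from h import *
goto([.5842,-.02,.225],-8.1)
```

```text
t 4.25 pos [ 0.5586 -0.0407  0.2269] az -5.97 F [-0.1 -0.6 -0.4] open 0.0118 down [-0.002  0.002 -1.   ]
shift [-0.0232  0.0018  0.0233] twist 2.13
```

>>> {"fn": "send_rows", "kwargs": {"motion": [[[-0.015, 0.002, 0.015, 1.5], [-0.023, 0.002, 0.023, 2.1], [-0.023, 0.002, 0.023, 2.1], [-0.023, 0.002, 0.023, 2.1]]]}}

```text
time: 4.65
tool_pos: [0.5831, -0.0207, 0.2246]
tool_rot: [-1.574, 0.001, -1.711]
contact_force: [0.8, -0.9, -0.4]
opening: 0.0121
```

Run:
```python
from h import *
goto([.5842,-.02,.225],-8.1)
c=snap('wrist','w3.png');c=snap('scene','s3.png')
b=cv2.resize(c['frame'][100:230,230:430],(800,520)); cv2.imwrite('pics/s3c.png',b[:,:,::-1])
```

```text
t 4.65 pos [ 0.5831 -0.0207  0.2246] az -8.04 F [ 0.8 -0.9 -0.4] open 0.0121 down [-0.003  0.001 -1.   ]
shift [-0.0009 -0.0004  0.001 ] twist 0.06
```

View pics/w3.png

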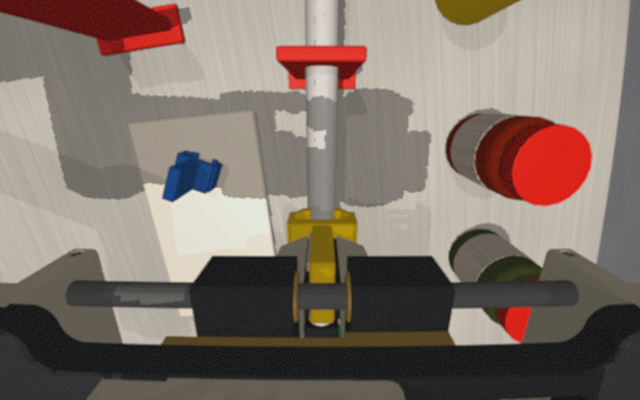

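View pics/s3c.png

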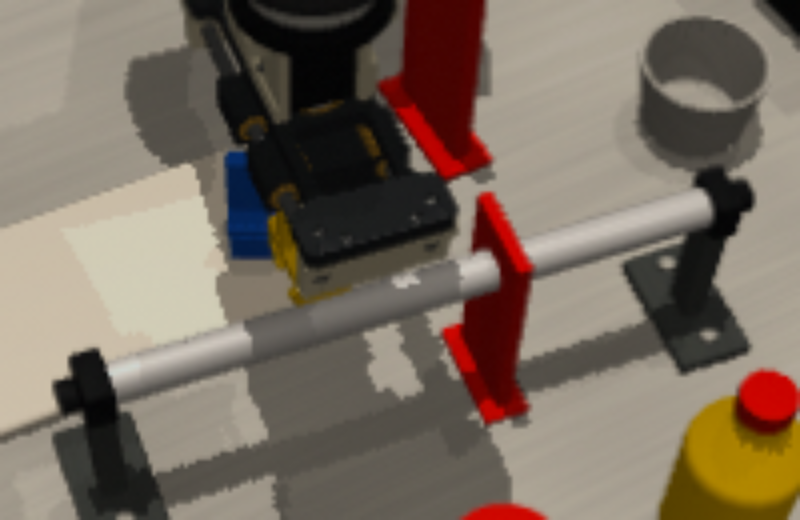

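Run:
```python
from h import *
c=load('w3.png'); f=c['frame'];g=cv2.cvtColor(f,cv2.COLOR_RGB2GRAY)
for v in (10,30,100,115,130,160,180,200): print(v,g[v,298:346].tolist())
b=cv2.resize(f[200:330,275:370],None,fx=6,fy=6,interpolation=cv2.INTER_CUBIC)[:600]; cv2.imwrite('pics/w3c.png',b[:,:,::-1])
b=cv2.resize(f[30:100,265:380],None,fx=6,fy=6,interpolation=cv2.INTER_CUBIC)[:600]; cv2.imwrite('pics/w3d.png',b[:,:,::-1])
```

```text
10 [180, 183, 184, 181, 183, 179, 164, 144, 143, 148, 164, 173, 174, 181, 191, 193, 197, 201, 203, 205, 209, 213, 211, 211, 209, 210, 211, 209, 205, 205, 201, 197, 194, 189, 188, 178, 171, 157, 149, 135, 114, 106, 104, 104, 106, 126, 148, 165]
30 [186, 185, 183, 182, 184, 182, 171, 151, 143, 151, 162, 174, 178, 182, 190, 190, 197, 201, 204, 210, 211, 212, 212, 213, 214, 210, 211, 209, 209, 201, 201, 198, 193, 191, 183, 177, 168, 160, 144, 128, 108, 103, 109, 106, 108, 111, 132, 161]
100 [128, 129, 127, 124, 127, 127, 125, 118, 113, 125, 137, 150, 148, 139, 131, 133, 134, 135, 137, 138, 139, 143, 143, 142, 143, 148, 146, 145, 139, 139, 138, 134, 142, 142, 146, 155, 159, 145, 128, 110, 106, 112, 113, 110, 111, 112, 113, 109]
115 [187, 191, 190, 191, 189, 188, 189, 179, 147, 115, 111, 119, 125, 127, 130, 130, 134, 134, 137, 138, 140, 143, 145, 139, 143, 144, 144, 140, 139, 141, 138, 134, 136, 137, 132, 126, 120, 117, 108, 107, 108, 111, 110, 110, 110, 111, 111, 115]
130 [189, 189, 182, 186, 187, 189, 189, 178, 154, 145, 157, 172, 182, 186, 182, 155, 143, 149, 157, 157, 160, 163, 163, 16
[... 157 characters left out ...]
 125, 121, 111, 105, 109, 116, 121, 122, 128, 130, 132, 133, 135, 137, 138, 136, 137, 140, 142, 142, 144, 140, 138, 139, 138, 130, 132, 129, 126, 118, 117, 107, 110, 110, 111, 111, 111, 111, 114, 113, 109, 119]
180 [120, 124, 122, 121, 125, 124, 125, 125, 117, 111, 106, 114, 117, 125, 125, 128, 130, 132, 135, 136, 135, 141, 139, 137, 139, 139, 143, 137, 137, 132, 132, 128, 125, 128, 123, 120, 113, 106, 109, 113, 112, 111, 112, 114, 113, 114, 120, 120]
200 [193, 193, 186, 187, 184, 188, 190, 194, 176, 142, 113, 113, 119, 123, 125, 126, 130, 131, 134, 136, 137, 134, 137, 140, 139, 143, 141, 141, 133, 136, 131, 132, 128, 126, 122, 115, 108, 106, 107, 114, 115, 114, 117, 115, 108, 111, 116, 120]
```

View pics/w3c.png

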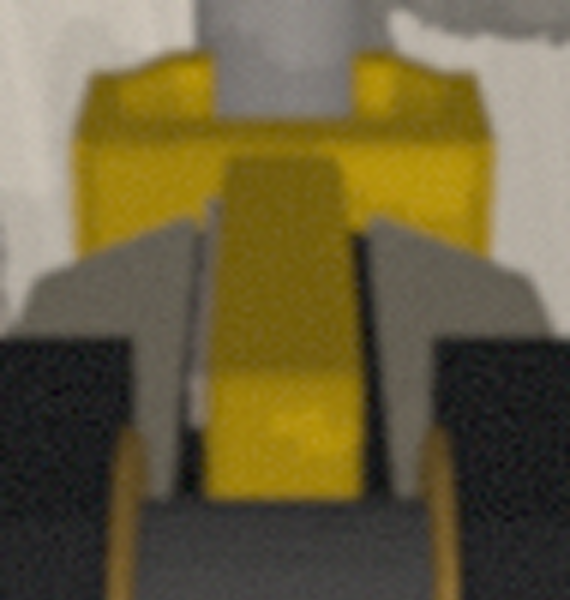

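View pics/w3d.png

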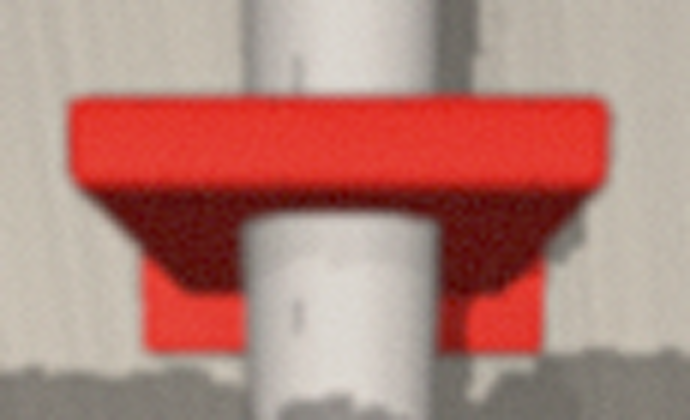

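Run:
```python
from h import *
c=load('w3.png')
ctr=[(320.9,30),(320.9,100),(320.5,160),(320.4,200)]
for z in (.105,.109,.113):
    A=np.array([onz(c,p,z) for p in ctr]); k=np.polyfit(A[:,1],A[:,0],1); print('tube z',z,A[:,:2].round(4).tolist(),'az',np.degrees(np.arctan(k[0])).round(2),'x@-.02',np.polyval(k,-.02).round(4))
# width check -> height
for l,r,v in((304.5,337.2,30),(305.6,336.4,100),(306.9,334.2,200)):
    print([round(np.linalg.norm(onz(c,(l,v),z)-onz(c,(r,v),z))*1000,1) for z in(.1,.11,.12)])
def cr(x,o): return np.array(x)/6-.42+np.array(o)
S=[onz(c,cr(x,(275,200)),.1930) for x in((78,142),(492,142))];print('saddle front edge',np.round(S,4).tolist(),np.linalg.norm(S[1]-S[0]))
T=[onz(c,cr(x,(275,200)),.2391) for x in((209,373),(361,373))];print('plate top front',np.round(T,4).tolist(),np.linalg.norm(T[1]-T[0]))
D=[onz(c,cr(x,(265,30)),.145) for x in((70,98),(608,97),(606,188),(72,188))];print('div top',np.round(D,4).tolist(),np.mean(D,0).round(4),np.linalg.norm(D[1]-D[0]),np.linalg.norm(D[1]-D[2]))
u=D[1]-D[0];print('div az',np.degrees(np.arctan2(u[1],u[0])))
t=load('top0.png'); print('proj div->top',proj(t,np.mean(D,0)))
```

```text
tube z 0.105 [[0.6013, 0.1173], [0.5941, 0.0665], [0.5868, 0.0182], [0.5817, -0.0172]] az 8.31 x@-.02 0.5813
tube z 0.109 [[0.6012, 0.1164], [0.5941, 0.0665], [0.587, 0.0189], [0.5819, -0.016]] az 8.31 x@-.02 0.5813
tube z 0.113 [[0.6011, 0.1156], [0.5941, 0.0664], [0.5871, 0.0196], [0.5821, -0.0147]] az 8.31 x@-.02 0.5814
[np.float64(25.4), np.float64(24.4), np.float64(23.5)]
[np.float64(25.3), np.float64(24.4), np.float64(23.4)]
[np.float64(24.7), np.float64(23.8), np.float64(22.8)]
saddle front edge [[0.5649, -0.0013, 0.193], [0.6056, -0.007, 0.193]] 0.041054525865403396
plate top front [[0.5797, -0.0033, 0.2391], [0.591, -0.0049, 0.2391]] 0.011355097403952191
div top [[0.5702, 0.1034, 0.145], [0.628, 0.0953, 0.145], [0.6268, 0.0862, 0.145], [0.5688, 0.0944, 0.145]] [0.5984 0.0948 0.145 ] 0.05830307646133361 0.009192789056878236
div az -7.995666546209241
proj div->top [278.06452328 206.13965356]
```

>>> {"fn": "send_rows", "kwargs": {"motion": [[[0, 0.012, -0.0016, 0], [0, 0.024, -0.0016, 0], [0, 0.032, -0.0016, 0], [0, 0.034, -0.0016, 0], [0, 0.034, -0.0016, 0]]]}}

```text
time: 5.25
tool_pos: [0.5812, -0.0208, 0.1904]
tool_rot: [-1.575, 0.001, -1.712]
contact_force: [-0.5, 0.1, -0.8]
opening: 0.0117
```

>>> {"fn": "send_rows", "kwargs": {"motion": [[[0, 0.002, 0, 0], [0, 0.004, 0, 0], [0, 0.004, 0, 0]]]}}

```text
time: 5.55
tool_pos: [0.5813, -0.0208, 0.1864]
tool_rot: [-1.575, 0.001, -1.712]
contact_force: [-0.2, 0.4, -1.2]
opening: 0.0117
```

>>> {"fn": "send_rows", "kwargs": {"motion": [[[0, 0.002, 0, 0], [0, 0.004, 0, 0], [0, 0.004, 0, 0]]]}}

```text
time: 5.85
tool_pos: [0.582, -0.0209, 0.1833]
tool_rot: [-1.572, 0.001, -1.712]
contact_force: [0.7, 1.2, 4.8]
opening: 0.0118
```

>>> {"fn": "send_rows", "kwargs": {"motion": [[[0, 0.002, 0, 0], [0, 0.004, 0, 0], [0, 0.004, 0, 0]]]}}

```text
time: 6.15
tool_pos: [0.5824, -0.021, 0.1803]
tool_rot: [-1.57, 0.001, -1.712]
contact_force: [-0.9, -0.3, 5.9]
opening: 0.0118
```

>>> {"fn": "send_rows", "kwargs": {"motion": [[[0, 0.002, 0, 0], [0, 0.004, 0, 0], [0, 0.004, 0, 0]]]}}

```text
time: 6.45
tool_pos: [0.5826, -0.021, 0.1772]
tool_rot: [-1.569, 0.001, -1.712]
contact_force: [-0.8, 0.1, 6.1]
opening: 0.0116
```

>>> {"fn": "send_rows", "kwargs": {"motion": [[[0, 0.002, 0, 0], [0, 0.004, 0, 0], [0, 0.004, 0, 0]]]}}

```text
time: 6.75
tool_pos: [0.5826, -0.021, 0.1737]
tool_rot: [-1.568, 0.001, -1.712]
contact_force: [-1.4, -0.6, 4.6]
opening: 0.0119
```

>>> {"fn": "send_rows", "kwargs": {"motion": [[[0, 0.002, 0, 0], [0, 0.004, 0, 0], [0, 0.004, 0, 0]]]}}

```text
time: 7.05
tool_pos: [0.5823, -0.0209, 0.1693]
tool_rot: [-1.569, 0.001, -1.712]
contact_force: [-0.6, -0.4, 1.5]
opening: 0.0116
```

>>> {"fn": "send_rows", "kwargs": {"motion": [[[0, 0.002, 0, 0], [0, 0.004, 0, 0], [0, 0.004, 0, 0]]]}}

```text
time: 7.35
tool_pos: [0.5821, -0.0209, 0.1645]
tool_rot: [-1.57, 0.001, -1.712]
contact_force: [-0.0, -0.4, -2.6]
opening: 0.0118
```

>>> {"fn": "send_rows", "kwargs": {"motion": [[[0, 0.002, 0, 0], [0, 0.004, 0, 0], [0, 0.004, 0, 0]]]}}

```text
time: 7.65
tool_pos: [0.5822, -0.0209, 0.1643]
tool_rot: [-1.568, 0.0, -1.712]
contact_force: [-9.4, 2.3, 24.3]
opening: 0.0117
```

>>> {"fn": "send_rows", "kwargs": {"motion": [[[0, 0.002, 0, 0], [0, 0.004, 0, 0], [0, 0.004, 0, 0]]]}}

```text
time: 7.95
tool_pos: [0.5821, -0.0208, 0.1643]
tool_rot: [-1.565, 0.0, -1.712]
contact_force: [-11.5, 1.3, 27.3]
opening: 0.0116
```

>>> {"fn": "send_rows", "kwargs": {"motion": [[[0, 0, 0, 0], [0, 0, 0, 0]]]}}

```text
time: 8.15
tool_pos: [0.5819, -0.0208, 0.1645]
tool_rot: [-1.566, 0.0, -1.712]
contact_force: [-3.2, -0.3, 5.4]
opening: 0.0118
```

Run:
```python
from h import *
goto([.5822+.0139*4,-.021+.099*.4,.1643],-8.1)
c=snap('wrist','w4.png');f=c['frame']
b=cv2.resize(f[30:330,220:420],(533,800))[:600] if 0 else cv2.resize(f[30:330,220:420],None,fx=2,fy=2,interpolation=cv2.INTER_CUBIC); cv2.imwrite('pics/w4c.png',b[:,:,::-1])
```

```text
t 8.15 pos [ 0.5819 -0.0208  0.1645] az -8.07 F [-3.2 -0.3  5.4] open 0.0118 down [ 0.005 -0.001 -1.   ]
shift [-0.0469  0.0004  0.0499] twist 0.03
```

View pics/w4c.png

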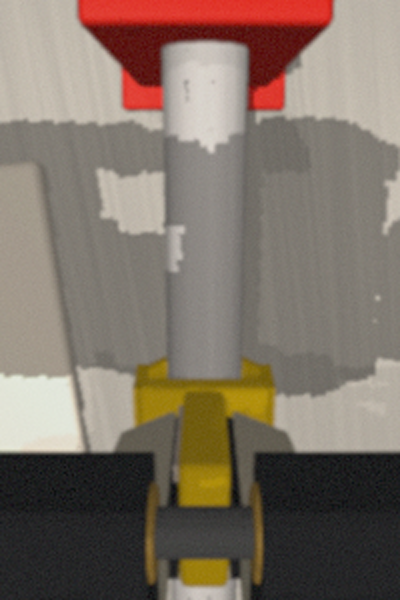

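>>> {"fn": "send_rows", "kwargs": {"motion": [[[-0.005, 0.0003, 0, 0], [-0.012, 0.0003, 0, 0], [-0.02, 0.0003, 0, 0], [-0.028, 0.0003, 0, 0], [-0.036, 0.0003, 0, 0], [-0.04, 0.0003, 0, 0], [-0.04, 0.0003, 0, 0]]]}}

```text
time: 8.9
tool_pos: [0.5878, 0.0177, 0.1645]
tool_rot: [-1.565, -0.003, -1.711]
contact_force: [-3.1, -4.8, 4.5]
opening: 0.0119
```

>>> {"fn": "send_rows", "kwargs": {"motion": [[[-0.006, 0.0003, 0, 0], [-0.014, 0.0003, 0, 0], [-0.022, 0.0003, 0, 0], [-0.03, 0.0003, 0, 0], [-0.037, 0.0003, 0, 0], [-0.041, 0.0003, 0, 0], [-0.041, 0.0003, 0, 0]]]}}

```text
time: 9.6
tool_pos: [0.5936, 0.0569, 0.1645]
tool_rot: [-1.565, -0.005, -1.711]
contact_force: [-4.0, -5.7, 6.5]
opening: 0.0117
```

Run:
```python
from h import *
goto([.5957,.073,.1643],-8.1)
c=snap('scene','s5.png');b=cv2.resize(c['frame'][100:230,230:430],(800,520)); cv2.imwrite('pics/s5c.png',b[:,:,::-1])
c=snap('wrist','w5.png')
```

```text
t 9.6 pos [0.5936 0.0569 0.1645] az -8.03 F [-4.  -5.7  6.5] open 0.0117 down [ 0.005 -0.006 -1.   ]
shift [-0.0162  0.0001 -0.0002] twist 0.07
```

View pics/w5.png

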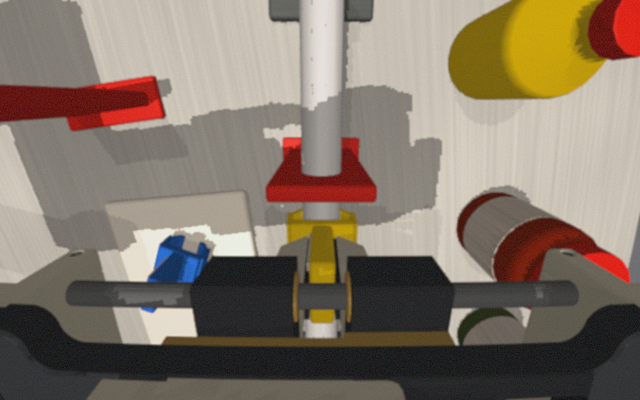

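>>> {"fn": "send_rows", "kwargs": {"motion": [[[-0.003, 0.0003, 0, 0], [-0.006, 0.0003, 0, 0], [-0.009, 0.0003, 0, 0], [-0.009, 0.0003, 0, 0]]]}}

```text
time: 10.1
tool_pos: [0.5948, 0.064, 0.1645]
tool_rot: [-1.565, -0.009, -1.711]
contact_force: [-3.9, -7.7, 5.9]
opening: 0.0119
```

>>> {"fn": "send_rows", "kwargs": {"motion": [[[-0.0015, 0.0003, 0, 0], [-0.003, 0.0003, 0, 0], [-0.003, 0.0003, 0, 0]]]}}

```text
time: 10.4
tool_pos: [0.5949, 0.0647, 0.1645]
tool_rot: [-1.566, -0.013, -1.711]
contact_force: [-5.1, -8.7, 7.9]
opening: 0.0117
```

>>> {"fn": "send_rows", "kwargs": {"motion": [[[-0.001, 0.0003, 0, 0], [-0.002, 0.0003, 0, 0], [-0.003, 0.0003, 0, 0]]]}}

```text
time: 10.7
tool_pos: [0.595, 0.0651, 0.1645]
tool_rot: [-1.566, -0.018, -1.711]
contact_force: [-5.2, -12.7, 8.1]
opening: 0.0117
```

Run:
```python
from h import *
goto([.5957,.073,.1643],-8.1)
c=snap('scene','s6.png');a=cv2.resize(c['frame'][120:200,310:390],(560,560),interpolation=cv2.INTER_CUBIC)
c=snap('wrist','w6.png');b=cv2.resize(c['frame'][140:340,260:380],(240,400),interpolation=cv2.INTER_CUBIC); b=cv2.copyMakeBorder(b,0,160,0,0,cv2.BORDER_CONSTANT)
cv2.imwrite('pics/c6.png',np.hstack([a,b])[:,:,::-1])
f=c['frame']
```

```text
t 10.7 pos [0.595  0.0651 0.1645] az -8.06 F [ -5.2 -12.7   8.1] open 0.0117 down [ 0.002 -0.018 -1.   ]
shift [-0.0079  0.0001 -0.0004] twist 0.04
```

View pics/c6.png

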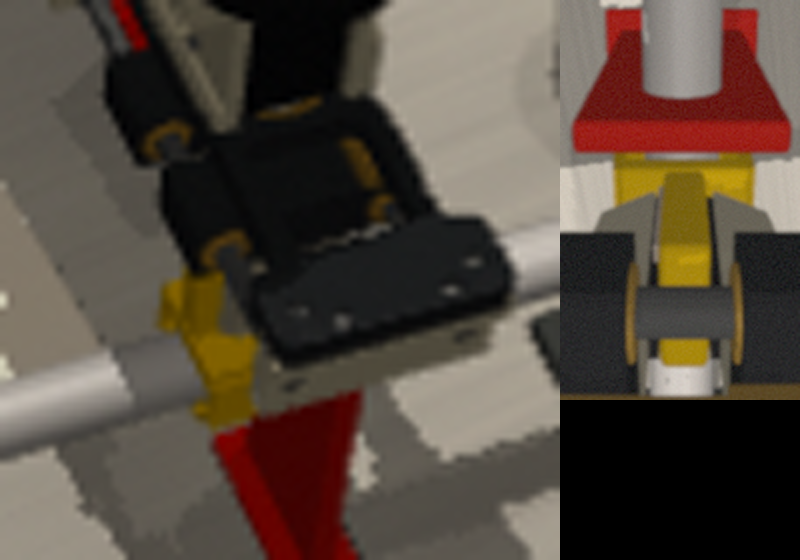

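Run:
```python
from h import *
c=load('w6.png');f=c['frame']
b=cv2.resize(f[180:250,270:370],None,fx=8,fy=8,interpolation=cv2.INTER_CUBIC); cv2.imwrite('pics/w6c.png',b[:,:,::-1])
E=np.array(c['extrinsics']);print('cam',-E[:3,:3].T@E[:3,3])
```

```text
cam [0.60618063 0.15049916 0.29645038]
```

View pics/w6c.png

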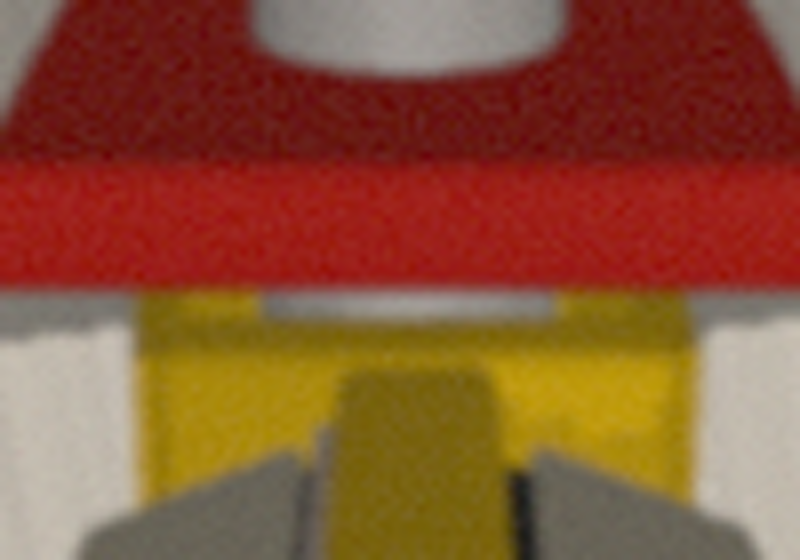

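Run:
```python
from h import *
c=load('w6.png')
def cr(x): return np.array(x)/8-.44+np.array((270,180))
for nm,x,z in(('div front top',(410,163),.145),('div back top',(410,285),.145),('saddle top front edge',(410,350),.1330),('saddle bottom front edge',(410,320),.1230),('plate bottom front',(420,372),.133)):
    print(nm,onz(c,cr(x),z).round(4))
print('tube at div back sightline',onz(c,cr((410,285)),.1228).round(4))
w=load('w3.png');t=load('top0.png');s=load('scene0.png')
```

```text
div front top [0.5992 0.0999 0.145 ]
div back top [0.598  0.0912 0.145 ]
saddle top front edge [0.5966 0.0814 0.133 ]
saddle bottom front edge [0.5964 0.0797 0.123 ]
plate bottom front [0.5971 0.0796 0.133 ]
tube at div back sightline [0.5968 0.0826 0.1228]
```

The wrist picture still shows about 9 mm of gap, and a strip of tube is visible between the divider and the saddle. So the 12 N is friction with a slight tilt, not contact with the divider. I'll ease the downward load and keep sliding gently.

>>> {"fn": "send_rows", "kwargs": {"motion": [[[0, -0.0004, 0, 0], [0, -0.0006, 0, 0], [0, -0.0006, -0.0004, 0]]]}}

```text
time: 11.1
tool_pos: [0.5948, 0.0652, 0.1647]
tool_rot: [-1.566, -0.018, -1.712]
contact_force: [0.1, -1.8, -1.6]
opening: 0.0116
```

Run:
```python
from h import *
goto([.5957,.073,.1643],-8.1); print(sensors.observe()['torque'],sensors.observe()['tool_rot'], sensors.observe()['qpos'], sensors.observe()['joint_efforts'])
```

```text
t 11.1 pos [0.5948 0.0652 0.1647] az -8.06 F [ 0.1 -1.8 -1.6] open 0.0116 down [ 0.002 -0.018 -1.   ]
shift [-0.0079  0.0002 -0.0002] twist 0.04
[-0.43089637 -0.01240639 -0.03270673] [-1.56643702 -0.01760191 -1.71159411] [-0.01002111  0.55161323  1.43633312 -0.01972752  1.15169148  0.13874888] [ 1.44054182e+00 -5.29184926e+01 -2.36190838e+01  6.70617912e-01
 -9.11610341e-02 -4.33352601e-02]
```

>>> {"fn": "send_rows", "kwargs": {"motion": [[[0.003, -0.0001, 0, 0], [0.006, -0.0001, 0, 0], [0.008, -0.0001, 0, 0], [0.008, -0.0001, 0, 0]]]}}

```text
time: 11.5
tool_pos: [0.5936, 0.0586, 0.1646]
tool_rot: [-1.567, -0.015, -1.711]
contact_force: [-1.2, 4.4, 0.2]
opening: 0.0116
```

>>> {"fn": "send_rows", "kwargs": {"motion": [[[0.002, 0, 0, 0], [0.005, 0, 0, 0], [0.005, 0, 0, 0]]]}}

```text
time: 11.8
tool_pos: [0.593, 0.0548, 0.1646]
tool_rot: [-1.567, -0.013, -1.711]
contact_force: [-0.9, 5.0, 0.1]
opening: 0.012
```

>>> {"fn": "send_rows", "kwargs": {"motion": [[[-0.004, -0.0001, 0, 0], [-0.008, -0.0002, 0, 0], [-0.012, -0.0002, 0, 0], [-0.016, -0.0003, 0, 0], [-0.018, -0.0003, 0, 0], [-0.018, -0.0003, 0, 0]]]}}

```text
time: 12.4
tool_pos: [0.5954, 0.0714, 0.1647]
tool_rot: [-1.567, -0.016, -1.711]
contact_force: [-2.0, -4.7, 0.8]
opening: 0.0117
```

Run:
```python
from h import *
goto([.5957,.073,.1643],-8.1)
c=snap('wrist','w7.png')
b=cv2.resize(c['frame'][180:250,270:370],None,fx=8,fy=8,interpolation=cv2.INTER_CUBIC); cv2.imwrite('pics/w7c.png',b[:,:,::-1])
```

```text
t 12.4 pos [0.5954 0.0714 0.1647] az -8.03 F [-2.  -4.7  0.8] open 0.0117 down [ 0.002 -0.016 -1.   ]
shift [-0.0017  0.0003  0.    ] twist 0.07
```

View pics/w7c.png

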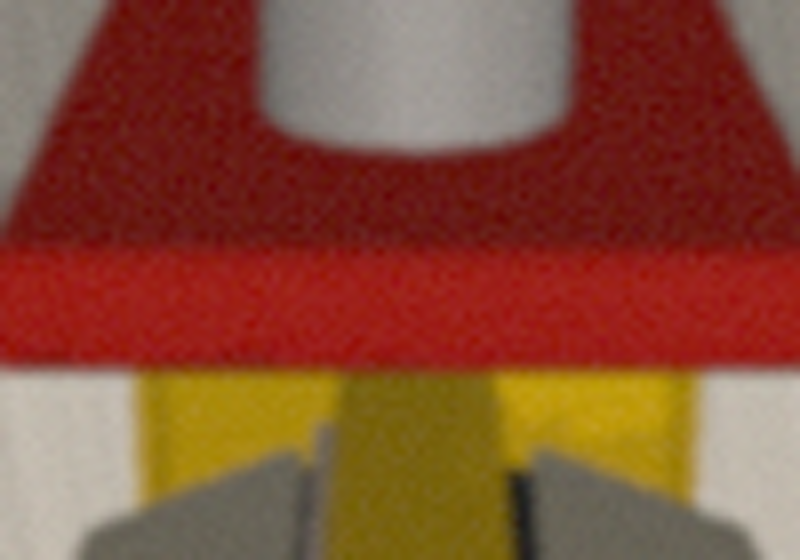

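>>> {"fn": "send_rows", "kwargs": {"motion": [[[-0.002, -0.0001, 0, 0], [-0.003, -0.0001, 0, 0], [-0.004, -0.0001, 0, 0], [-0.005, -0.0001, 0, 0], [-0.005, -0.0001, 0, 0]]]}}

```text
time: 12.95
tool_pos: [0.5959, 0.0742, 0.1647]
tool_rot: [-1.567, -0.02, -1.711]
contact_force: [-2.2, -7.4, 1.6]
opening: 0.0119
```

>>> {"fn": "send_rows", "kwargs": {"motion": [[[-0.002, -0.0001, 0, 0], [-0.003, -0.0001, 0, 0], [-0.004, -0.0001, 0, 0], [-0.004, -0.0001, 0, 0]]]}}

```text
time: 13.35
tool_pos: [0.596, 0.0745, 0.1647]
tool_rot: [-1.569, -0.027, -1.711]
contact_force: [-4.6, -14.7, 2.6]
opening: 0.0119
```

Run:
```python
from h import *
goto([.5957,.073,.1643],-8.1)
c=snap('wrist','w8.png')
b=cv2.resize(c['frame'][180:250,270:370],None,fx=8,fy=8,interpolation=cv2.INTER_CUBIC); cv2.imwrite('pics/w8c.png',b[:,:,::-1])
```

```text
t 13.35 pos [0.596  0.0745 0.1647] az -8.05 F [ -4.6 -14.7   2.6] open 0.0119 down [-0.002 -0.027 -1.   ]
shift [ 0.0015  0.0004 -0.    ] twist 0.05
```

View pics/w8c.png

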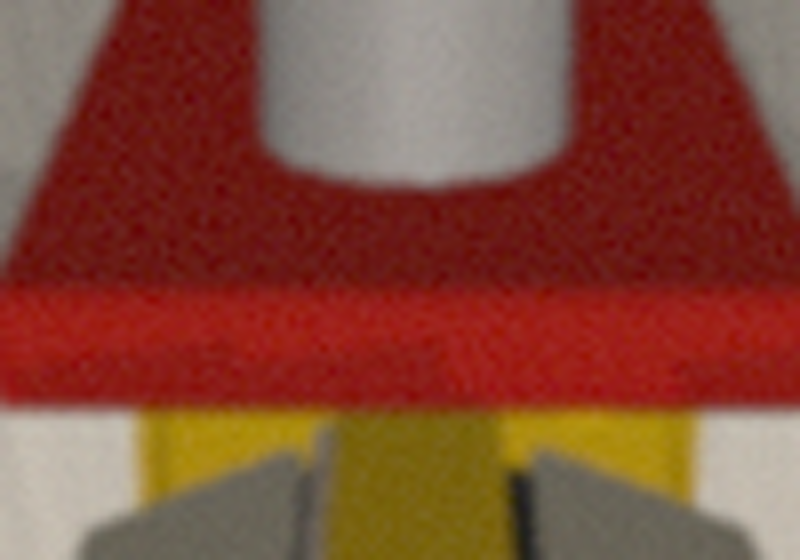

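Run:
```python
from h import *
def cr(x): return np.array(x)/8-.44+np.array((270,180))
for fn,a,b,T in(('w6.png',163,285,(.595,.0651)),('w7.png',245,368,(.5954,.0714)),('w8.png',290,408,(.596,.0745))):
    c=load(fn); P=onz(c,cr((410,a)),.145);Q=onz(c,cr((410,b)),.145); m=(P+Q)/2
    r=np.array([.141,.99]); print(fn,P[:2].round(4),Q[:2].round(4),'mid dist from TCP along rail',((m[:2]-T)@r).round(4))
c=load('w3.png');
```

```text
w6.png [0.5992 0.0999] [0.598  0.0912] mid dist from TCP along rail 0.0307
w7.png [0.5987 0.1002] [0.5975 0.0913] mid dist from TCP along rail 0.0245
w8.png [0.5988 0.0999] [0.5975 0.0912] mid dist from TCP along rail 0.0212
```

>>> {"fn": "send_rows", "kwargs": {"motion": [[[0, 0.001, 0, 0], [0, 0.003, 0, 0], [0, 0.003, 0, 0]]]}}

```text
time: 13.7
tool_pos: [0.596, 0.0742, 0.1645]
tool_rot: [-1.567, -0.027, -1.712]
contact_force: [-7.6, -1.6, 16.8]
opening: 0.0119
```

>>> {"fn": "send_rows", "kwargs": {"motion": [[[0, 0, 0, 0], [0, 0, 0, 0]]]}}

```text
time: 13.9
tool_pos: [0.5959, 0.0742, 0.1647]
tool_rot: [-1.567, -0.027, -1.711]
contact_force: [-2.8, -0.2, 2.4]
opening: 0.012
```

>>> {"fn": "send_rows", "kwargs": {"motion": [[[0, 0, 0, 0], [0, 0, 0, 0], [0, 0, 0, 0], [0, 0, 0, 0], [0, 0, 0, 0], [0, 0, 0, 0]]], "gripper": 0.45}}

```text
time: 14.5
tool_pos: [0.5959, 0.0742, 0.1646]
tool_rot: [-1.567, -0.027, -1.711]
contact_force: [0.1, -0.3, 1.0]
opening: 0.0412
```

Run:
```python
from h import *
goto([.596,.0742,.1643],-8.1)
c=snap('wrist','w9.png')
b=cv2.resize(c['frame'][150:350,220:420],None,fx=3,fy=3,interpolation=cv2.INTER_CUBIC); cv2.imwrite('pics/w9c.png',b[:,:,::-1])
```

```text
t 14.5 pos [0.5959 0.0742 0.1646] az -8.05 F [ 0.1 -0.3  1. ] open 0.0412 down [ 0.    -0.027 -1.   ]
shift [0.     0.0003 0.0001] twist 0.05
```

View pics/w9c.png

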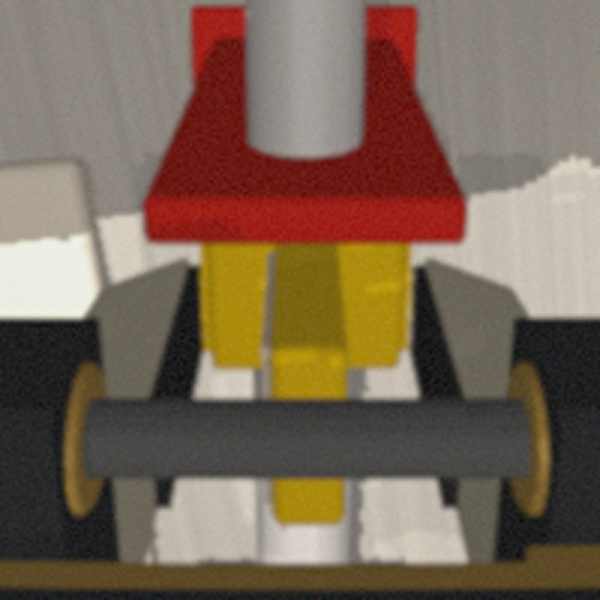

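Released, with the fingers clear on both sides. I'll retreat straight up, then check with the scene and wrist cameras.

>>> {"fn": "send_rows", "kwargs": {"motion": [[[0, -0.015, 0, 0], [0, -0.04, 0, 0], [0, -0.07, 0, 0], [0, -0.1, 0, 0], [0, -0.12, 0, 0], [0, -0.12, 0, 0]]]}}

```text
time: 15.15
tool_pos: [0.5971, 0.0777, 0.288]
tool_rot: [-1.56, -0.026, -1.711]
contact_force: [0.3, -0.5, 0.1]
opening: 0.0412
```

>>> {"fn": "send_rows", "kwargs": {"motion": [[[0.03, 0, -0.03, 0], [0.06, 0, -0.06, 0], [0.09, 0, -0.09, 0], [0.12, 0, -0.12, 0], [0.13, 0, -0.15, 0], [0.13, 0, -0.15, 0]]]}}

```text
time: 15.75
tool_pos: [0.4269, -0.0305, 0.289]
tool_rot: [-1.563, -0.026, -1.713]
contact_force: [0.4, -0.7, -0.7]
opening: 0.0419
```

Run:
```python
from h import *
goto([.596,.0742,.1643],-8.1)
c=snap('scene','s9.png');b=cv2.resize(c['frame'][130:220,300:400],None,fx=7,fy=6.5,interpolation=cv2.INTER_CUBIC); cv2.imwrite('pics/s9c.png',b[:,:,::-1])
c=snap('wrist','w10.png');c=snap('top','t9.png')
```

```text
t 15.75 pos [ 0.4269 -0.0305  0.289 ] az -8.16 F [ 0.4 -0.7 -0.7] open 0.0419 down [ 0.004 -0.027 -1.   ]
shift [-0.1309  0.1225  0.1515] twist -0.06
```

View pics/s9.png

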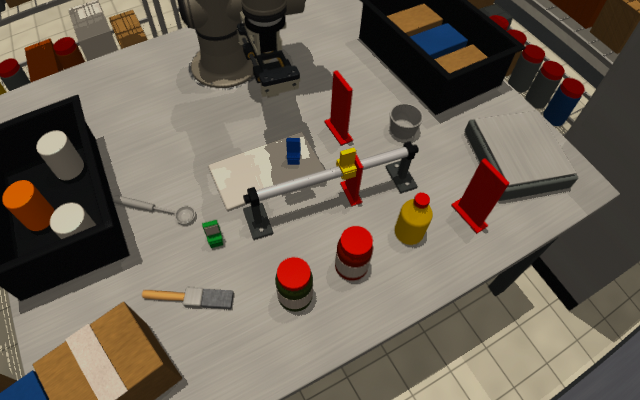

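View pics/s9c.png

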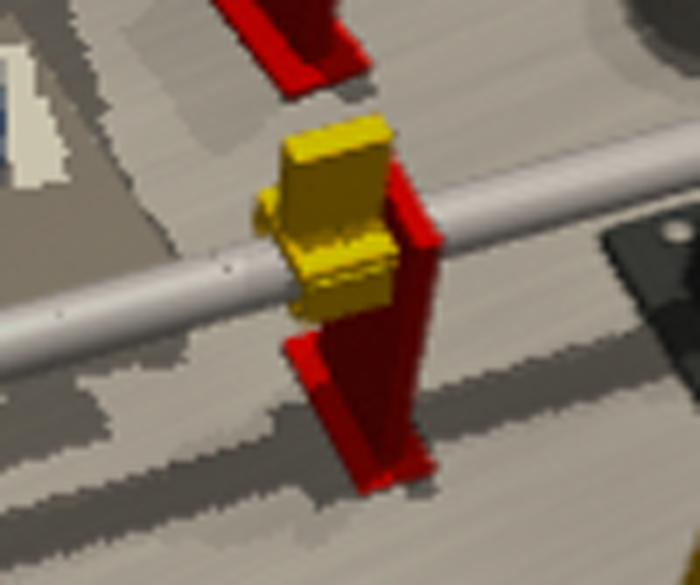

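View pics/w10.png

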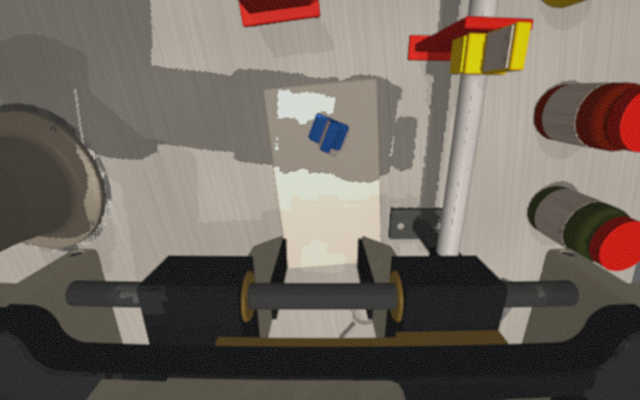

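Run:
```python
from h import *
w=load('w10.png')['frame'];t=load('t9.png')['frame']
a=cv2.resize(w[10:85,430:540],(660,450),interpolation=cv2.INTER_CUBIC)
b=cv2.resize(t[188:228,265:305],(140,140),interpolation=cv2.INTER_CUBIC);b=cv2.copyMakeBorder(b,0,310,0,0,cv2.BORDER_CONSTANT)
cv2.imwrite('pics/f.png',np.hstack([a,b])[:,:,::-1])
```

```text
(no output)
```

View pics/f.png

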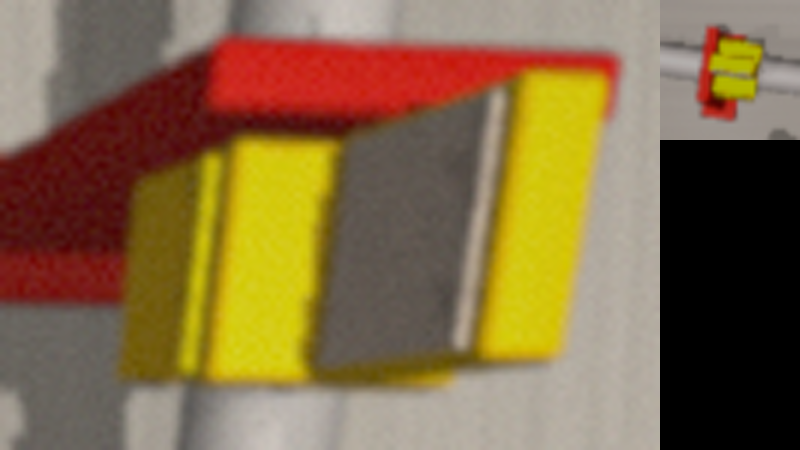

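Run:
```python
from h import *
c=load('w10.png'); s=load('s9.png')
cr=lambda x:np.array(x)/6-.42+np.array((430,10))
r=np.array([.141,.99]); al=lambda P:(P[:2]@r).round(4)
T=[onz(c,cr(x),.1785) for x in((520,70),(610,70),(562,358),(482,358))]; print('plate top',np.round(T,4).tolist(),[al(p) for p in T],'len',np.linalg.norm(T[0]-T[3]))
S=[onz(c,cr(x),.133) for x in((237,135),(210,380))]; print('saddle',[al(p) for p in S],'len',np.linalg.norm(S[0]-S[1]))
D=[onz(c,cr(x),.145) for x in((210,112),(220,40))]; print('div back/front',[al(p) for p in D])
m=np.mean(T,0); q=cr((546,214)); sq=np.array((338,140))/[7,6.5]-.45+[300,130]; P,e=tri(c,q,s,sq); print('plate top centre tri',P.round(4),'err',e.round(4))
```

```text
plate top [[0.592, 0.09, 0.1785], [0.6035, 0.0888, 0.1785], [0.5989, 0.0556, 0.1785], [0.5882, 0.0568, 0.1785]] [np.float64(0.1725), np.float64(0.173), np.float64(0.1395), np.float64(0.1392)] len 0.03332262260963415
saddle [np.float64(0.1729), np.float64(0.1392)] len 0.033664490732271006
div back/front [np.float64(0.1734), np.float64(0.1825)]
plate top centre tri [0.598  0.073  0.1751] err 0.0005
```

Run:
```python
from h import *
print(hand_in())
```

```text
the job is handed in; nothing more can be done
None
```

The yellow clip is snapped fully home on the rail and slid up against the red divider. The job was handed in at about 16 s of the 56 s allowed.

- **Pressing:** I pressed it on about 9 cm short of the divider, on its right-hand side. The push was about 6 N, then the clip pulled itself down as the arms passed the tube. The saddle then stopped hard at 27 N, and I pressed again with 17 N once the clip was at the divider. Both times the tool stopped at the same height to within 0.2 mm.
- **Sliding:** It stalled about 9 mm short of the divider, at roughly 13 N, from friction and a slight tool tilt. I backed it off about 1 cm along the rail with less downward load. It then slid on at about 5 to 7 N until it bore against the divider at about 15 N.
- **Last checks:** In the wrist picture, the front faces of the plate and the saddle line up to 0.1 mm, so the plate is upright. The gap to the divider measures about 0.5 mm. The blue clip, the green look-alike and the rest look unmoved in the scene view.
- **Checks that disagreed:** A two-camera estimate of the plate's top came out about 3 mm lower than the tool reading implies. I took that as camera error, because the hard stop repeated at the same height. The tool was also tilted about 1.5° when it let go, but the clip stood upright afterwards.

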